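# Shut and latch the larger cookie box

## Task

The larger of the two white cookie boxes is full: with the fingertips push its raised lid all the way down, and then push the latch on its front all the way across so that its bolt goes through the lid's lug. Only push, do not grasp or lift anything; leave the smaller box open as it is and everything else on the table where it stands.

Things in the scene. Friction and masses are not known exactly. Their poses are not given: they have to be found in the camera images.
- big_box: the larger cookie box: white plastic, open top, fixed to the table, 190 mm deep (its x) x 220 mm wide (its y) x 100 mm high. Origin: centre of its underside; its x points from its front (the side with the latch, towards the robot) to its rear (the hinge side), its y to the left seen from the robot, z up. It stands level; its place and yaw vary
- big_lid (a joint): angle of the larger box's flat lid about its hinge along the rear top edge of the box: 0 = shut flat on the rim, positive = raised (1.57 = upright, free edge up); it starts partly raised, leaning towards the robot. Stiff hinge: the lid stays at whatever angle it is left; about 2 to 5 N down near its free edge moves it, and it stops hard at 0
- big_hinge (a point): point on the lid's hinge line, middle of the width: in the box frame at x +95 mm, y 0, z 100.5 mm; it is also in the plane of the lid's underside
- big_lid_edge (a point): middle of the lid's free edge on its outer (upper) face. The lid is 190 mm from hinge to free edge, 224 mm wide, 8 mm thick. A steel lug (18 mm out, 20 mm wide, centred 14 mm to +y of the middle) hangs from the free edge, down to 42 mm below the lid's underside when shut
- big_latch (a joint): travel of the sliding latch on the larger box's front, in m: 0 = fully open, 0.040 = fully across (hard stop), its bolt then through the lid's lug. It moves to the box's +y (to the left seen from the robot). Friction about 1.5 N, no spring; stays where it is left
- big_tab (a point): centre of the latch's thumb tab: a steel block, 34 mm (box x) x 24 mm (box y) x 45 mm high, its near face 42 mm and its far face 8 mm in front of the box's front face; it is 78 mm above the table; at joint 0 it is 50 mm to -y of the box's middle. Two steel guide rails stand 7 mm out from the front face, behind the tab; nothing else stands beside the tab on its -y side. With the lid shut its top is 8 mm above the tab's top
- small_box: the smaller cookie box of the same make: 140 mm deep x 160 mm wide x 80 mm high, also open, same frame; it is to be left alone
- small_lid (a joint): angle of the smaller box's lid, 0 = shut, positive = raised
- small_lid_edge (a point): middle of the free edge of the smaller box's lid, outer face; that lid is 140 mm long, 164 mm wide
- small_latch (a joint): travel of the smaller box's latch, 0 = open, 0.040 = across
- sprinkles: small amber jar, 44 mm wide, 95 mm high, standing between the two boxes; bystander, origin at its middle, underside
- cutter: steel ring cookie cutter, 68 mm wide, 28 mm high, lying between the two boxes; bystander, origin at its middle, underside
- bowl: steel mixing bowl, 150 mm wide, 75 mm high, beyond the boxes; bystander, origin at its middle, underside
- clamshell: clear clamshell of cookies, 130 x 200 x 67 mm, beyond the boxes; bystander, origin at its middle, underside
- scoop_cup: aluminium mug, 70 mm wide, 60 mm high, on the left; bystander, origin at its middle, underside
- turner: spatula lying flat on the right; bystander, origin at the middle of its underside
- spice: spice jar, 48 mm wide, 105 mm high, on the right; bystander, origin at its middle, underside

How it is judged:
On the way, in this order (a step that is already met when the one before it is completed fails the run):
1. the larger box's lid is pushed fully down (value of joint big_lid below 0.035 rad), for 0.2 s.
2. then its latch is pushed fully across (value of joint big_lid below 0.035 rad and value of joint big_latch above 0.0365 m), for 0.2 s.
At the end, for the whole second after the job is handed in: the larger box's lid is shut to within 0.035 rad and its latch is at least 36.5 mm across (of 40), both at rest; the smaller box's lid still stands open and its latch is still back (all of step 2 and velocity of joint big_lid between -0.05 and 0.05 rad/s and velocity of joint big_latch between -0.005 and 0.005 m/s and value of joint small_lid above 0.5 rad and value of joint small_latch below 0.012 m); the robot touches nothing.
It fails at once if the latch of the larger box is pushed across before its lid is down (value of joint big_latch above 0.018 m and value of joint big_lid above 0.15 rad).
It fails at once if the larger box's lid is lifted or thrown back instead of pushed down (value of joint big_lid above 1.35 rad).
It fails at once if the smaller box's lid or latch is moved (distance of small_lid_edge from where it was at the start of the episode above 0.025 m or value of joint small_latch above 0.014 m).
It fails at once if another thing on the table is lifted, carried or shoved more than 30 mm (distance of any of sprinkles, cutter, bowl, clamshell, scoop_cup, turner, spice from where it was at the start of the episode above 0.03 m).
It fails at once if a jar is tipped over (angle between any of sprinkles, spice's own z axis and vertical above 0.6 rad).
It also fails if it takes over 43 s, if anything falls off the work surface, if the arm or the gripper's body presses on something with over 40 N, if the wrist force passes 120 N, or if a joint passes its speed limit or range.

## Robot

A 7-joint arm with a two-finger parallel gripper is mounted at the origin on the work surface. World frame = base frame: x ahead of the robot, y to its left, z up, the work surface at z = 0. Lengths are in m, angles in rad, forces in N, time in s.
With the tool pointing down it reaches from about 0.375 to 0.925 m from the base axis. Payload 3.1 kg.
Tool frame: the origin (TCP) lies at the very end of the fingers, on their centre line; the grasp point (between the pads) lies hold_point_z behind it (hold_point_z is the distance from the TCP to the grasp point, in m); z points along the fingers, y is the direction in which the jaws open and shut (so a half turn about z gives the same grasp; the last joint's range is limited). The gripper opens to 85 mm and grips with 20 to 120 N. Pads are 22 mm wide; open, the fingers measure 114 mm over their backs; the gripper's body (76 mm by 85 mm) begins 54 mm behind the grasp point. The pads swing forward as they close: fully open they stand 13 mm farther back than shut.
Start: joints at [-1.408, 0.383, 0.044, 1.598, -0.018, 1.161, -0.05], TCP at [0.168, 0.628, 0.231] pointing down, gripper open.
Joint ranges: [-2.61, 2.61], [-0.41, 2.15], [-1.48, 1.57], [0, 2.5], [-1.57, 4.71], [0.05, 1.97], [-2.85, 2.85]. Speed limits (rad/s): [2.79, 2.79, 3.14, 3.14, 3.14, 3.14, 3.14].

## Interface

Orientations are given as [roll, pitch, yaw] about the fixed x, y, z axes, in that order (R = Rz(yaw) Ry(pitch) Rx(roll)).
In Python, from plant import state, capture, close_job, hold_point_z gives the robot as it stands.
- The arm moves only by the tool drive_tool, never from a script. Its arguments are lists of equal length, an entry for each row: "offset": the shift along the world's x, y, z in m, a list of three; "roll": the turn about the world's z in degrees; "hand": the finger opening in m, from 0 to 0.0854. A call has 1 to 12 rows; each row shifts and turns the commanded pose from where the row before left it; what a row does not reach is not made up. A row lasts 1/10 s, in which the tool goes at most 50 mm and 8.59 degrees, less where a joint would pass 70% of its speed; a pose out of reach is approached as far as the arm can. A call with a gripper value outside its range is refused whole. The fingers move at their own pace and stop on an object; "newtons" is the grip in N (left out, the last holds). Time passes only in rows, so rows that do not move let the fingers close. It gives the time, the measured TCP pose, the force and the opening at its end, in the units of the state.
- state(): the state, without advancing time (a new reading comes with each control period).
- capture(name): name is "scene" or "top"; returns a dict with "pixels" (384x512x3 uint8, red, green, blue), "fx", "fy", "cx", "cy" (pixels), "world_to_cam" (4x4, takes a point from world to camera coordinates). Camera axes: x right, y up, looking along -z (the intrinsics and any distortion apply to the point x, -y, -z); pixel columns grow to the right and rows downward; lengths in m; the calibration is good to about 2 mm. A picture is of the moment at which its call begins. There is no depth.
- close_job(): hands the job in, once; it reports no verdict.
The state is a dict: "clock": time; "joint_pos": joint angles; "qvel": joint speeds; "tau": joint torques, N m; "position": TCP position; "tool_rot": TCP orientation; "ft_force": force on the tool from outside, world axes, zero at the start; "moment": the same for the moment, N m; "grip_width": finger opening in m.
Only numpy, scipy, OpenCV 4.12 (cv2) and the standard library are available. Lean on these libraries where they do the work, as an engineer would, in place of code of your own. Each camera call takes 0.05 s, during which the arm holds its last target. There are 200 camera calls.

## Working session

There is one attempt and no reset: what is moved stays moved. The work goes in short steps, Python scripts to look and compute and a tool call to move; the robot and the scene stay as the last step left them, time stands still between calls to the robot, and variables do not carry over. Pictures are saved under pics/ and viewed, about 8 in all and at most 12, crops included, and the job is handed in when it is done.

Besides the shell and the picture viewer there is one more tool, called after "Request:" by a JSON object that holds its "name" and its "arguments". drive_tool: Moves the arm, as the interface text tells. Its arguments: {"type":"object","properties":{"offset":{"type":"array"},"roll":{"type":"array"},"hand":{"type":"array"},"newtons":{"type":"number"}},"required":["offset","roll","hand"]}

```bash
mkdir -p pics; python3 - <<'E'
from plant import state,capture,hold_point_z
import cv2,numpy as np,pickle
print(state(),hold_point_z)
for n in("scene","top"):
    c=capture(n); pickle.dump(c,open(f"pics/{n}0.pkl","wb"))
    print(n,c["fx"],c["fy"],c["cx"],c["cy"],np.round(c["world_to_cam"],4).tolist(),c.keys())
    cv2.imwrite(f"pics/{n}0.png",cv2.resize(c["pixels"][:,:,::-1],(768,576),interpolation=cv2.INTER_CUBIC))
E
```

```text
{'clock': 0.0, 'joint_pos': array([-1.40776943,  0.38385824,  0.04386981,  1.5995559 , -0.01788428,
        1.16118349, -0.04991934]), 'qvel': array([-0.00051185, -0.00039497,  0.00051221, -0.0009568 ,  0.00092336,
        0.00039495,  0.00118127]), 'tau': array([ 2.65916669e-04, -4.33452380e+01,  1.02468576e+00, -2.49513370e+01,
        1.05791964e-02,  1.12554964e-02,  1.96895662e-06]), 'position': array([0.16741352, 0.62711044, 0.22988109]), 'tool_rot': array([-3.13898599e+00,  1.69015976e-04,  2.88079971e+00]), 'ft_force': array([ 0.17046389, -0.16703507,  0.36408742]), 'moment': array([ 0.05732493, -0.02797254,  0.01009602]), 'grip_width': 0.08535154280934507} 0.0187
scene 441.21362953588215 441.21362953588215 256.0288597900705 198.0426162679182 [[-0.9946, 0.1022, 0.0198, 0.6137], [-0.046, -0.6024, 0.7969, -0.06], [0.0934, 0.7916, 0.6038, -1.4773], [0.0, 0.0, 0.0, 1.0]] dict_keys(['pixels', 'fx', 'fy', 'cx', 'cy', 'world_to_cam'])
top 366.0529973649615 366.0529973649615 251.43234401922436 192.62454961063784 [[0.0162, -0.9999, 0.0043, -0.0207], [0.9808, 0.0167, 0.1941, -0.6058], [-0.1942, 0.0011, 0.981, -1.1455], [0.0, 0.0, 0.0, 1.0]] dict_keys(['pixels', 'fx', 'fy', 'cx', 'cy', 'world_to_cam'])
```

View pics/scene0.png

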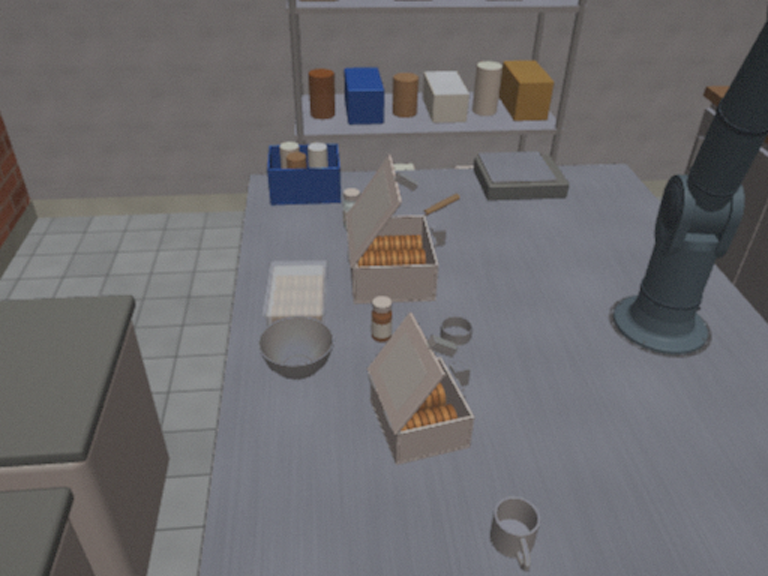

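View pics/top0.png

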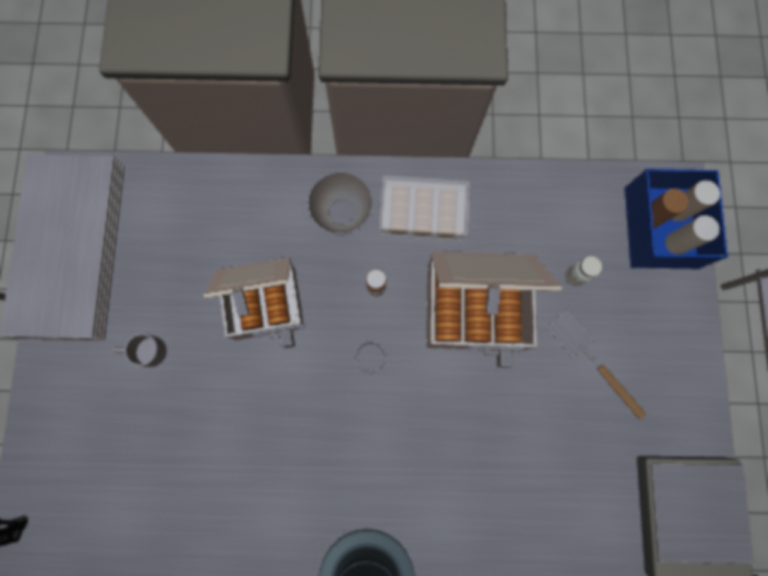

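The scene view shows the big box at about (393,258), with the small box nearer at (420,420). In the top view the big box's front rim runs from (430,347) to (537,347), with its tab at about (505,360). The arm is at far left. Next I'll zoom in on the big box in both views.

```bash
cat > h.py <<'E'
import numpy as np
def ray(c,u,v,z):
    W=c["world_to_cam"];R=W[:3,:3];o=-R.T@W[:3,3]
    d=R.T@np.array([(u-c["cx"])/c["fx"],-(v-c["cy"])/c["fy"],-1]);return o+d*(z-o[2])/d[2]
def proj(c,p):
    q=c["world_to_cam"]@np.r_[p,1];return np.array([c["cx"]+c["fx"]*q[0]/-q[2],c["cy"]-c["fy"]*q[1]/-q[2]])
E
python3 - <<'E'
import pickle,cv2,numpy as np
t=pickle.load(open("pics/top0.pkl","rb"))["pixels"][160:260,270:390,::-1]
s=pickle.load(open("pics/scene0.pkl","rb"))["pixels"][100:210,220:320,::-1]
a=cv2.resize(t,None,fx=4.5,fy=4.5,interpolation=cv2.INTER_CUBIC)   # x0 270,y0 160
cv2.imwrite("pics/t1.png",cv2.resize(t,None,fx=6,fy=6,interpolation=cv2.INTER_CUBIC))
cv2.imwrite("pics/s1.png",cv2.resize(s,None,fx=5,fy=5,interpolation=cv2.INTER_CUBIC))
E
```

```text
(no output)
```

View pics/t1.png

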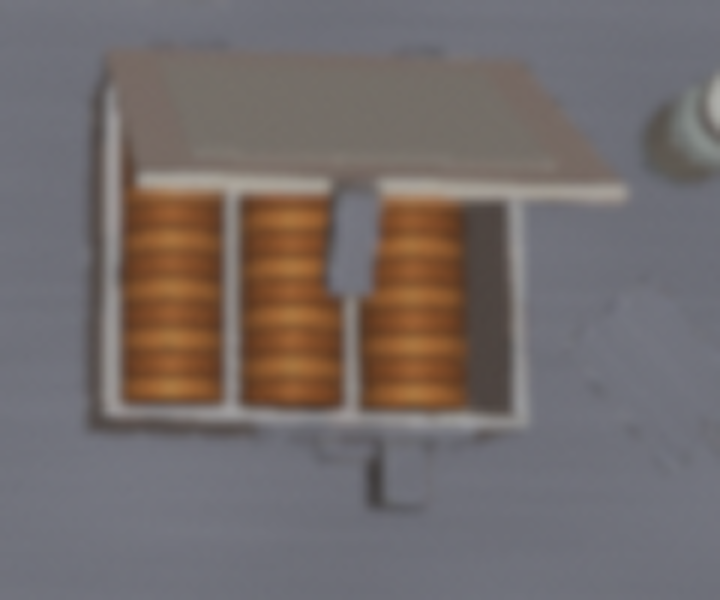

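View pics/s1.png

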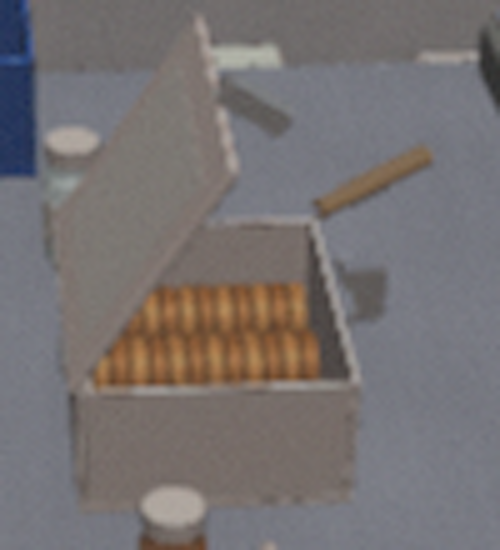

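The top crop puts the front rim's outer corners at crop pixels (104,418) and (525,427), the tab top at (383–430, 441–507), and the lid's free edge from (137,180) to (628,192). The scene crop puts the near front rim corner at (357,383), the near rear one at (78,388), and the lid's free near corner at (238,172).

```bash
python3 - <<'E'
import pickle,numpy as np
from h import *
t=pickle.load(open("pics/top0.pkl","rb"));s=pickle.load(open("pics/scene0.pkl","rb"))
T=lambda x,y,z:ray(t,270+(x+.5)/6-.5,160+(y+.5)/6-.5,z)
S=lambda x,y,z:ray(s,220+(x+.5)/5-.5,100+(y+.5)/5-.5,z)
fl,fr=T(104,418,.1),T(525,427,.1); sf,sr=S(357,383,.1),S(78,388,.1)
print("top fl fr",fl,fr,np.linalg.norm(fl-fr)); print("scene fl rl",sf,sr,np.linalg.norm(sf-sr))
print("bottom scene",S(352,498,0),S(82,510,0))
print("tab top",[T(x,y,.1005).round(4) for x,y in((383,507),(430,507),(383,441))])
d=fl-fr;yaw=np.arctan2(-d[0],d[1]);d2=sr-sf;print("yaw",yaw,np.arctan2(d2[1],d2[0]))
ex=np.array([np.cos(yaw),np.sin(yaw),0]);ey=np.array([-np.sin(yaw),np.cos(yaw),0])
c=(fl+fr)/2+.095*ex; c[2]=0;print("centre top",c,"scene",(sf+sr)/2-.11*ey)
for a in np.arange(.6,1.4,.1):
    h=c+.095*ex+[0,0,.1005]; e=-np.cos(a)*ex+np.array([0,0,np.sin(a)])
    n=np.cos(a)*np.array([0,0,1])+np.sin(a)*ex
    P=[h+.19*e+sg*.112*ey for sg in(1,-1)]
    print(round(a,1),[((proj(t,p)-[270,160])*6).round() for p in P],((proj(s,P[0])-[220,100])*5).round(),(h+.19*e+.008*n).round(3))
E
```

```text
top fl fr [ 0.48351997 -0.12311969  0.1       ] [ 0.48246907 -0.34196876  0.1       ] 0.21885158666408305
scene fl rl [ 0.48894209 -0.1256138   0.1       ] [ 0.67462318 -0.13339369  0.1       ] 0.1858440053722427
bottom scene [ 4.84873099e-01 -1.30037189e-01 -1.11022302e-16] [ 0.67290963 -0.130774    0.        ]
tab top [array([ 0.44  , -0.2669,  0.1005]), array([ 0.4404, -0.2911,  0.1005]), array([ 0.4739, -0.2678,  0.1005])]
yaw -0.004801867500218937 -0.04187474802110991
centre top [ 0.57799342 -0.2330004   0.        ] scene [ 0.58125443 -0.23950248  0.1       ]
0.6 [array([119., 324.]), array([591., 334.])] [325. 247.] [ 0.521 -0.233  0.214]
0.7 [array([122., 295.]), array([600., 305.])] [308. 227.] [ 0.533 -0.233  0.229]
0.8 [array([126., 263.]), array([608., 273.])] [289. 208.] [ 0.546 -0.233  0.242]
0.9 [array([129., 228.]), array([616., 238.])] [267. 191.] [ 0.561 -0.233  0.254]
1.0 [array([131., 190.]), array([623., 200.])] [243. 176.] [ 0.577 -0.233  0.265]
1.1 [array([134., 150.]), array([628., 161.])] [217. 163.] [ 0.594 -0.233  0.273]
1.2 [array([135., 109.]), array([632., 120.])] [189. 153.] [ 0.612 -0.233  0.28 ]
1.3 [array([137.,  67.]), array([635.,  78.])] [160. 145.] [ 0.63  -0.233  0.286]
```

Request:
{"name": "drive_tool", "arguments": {"offset": [[0,0,0.03],[0,0,0.045],[0,0,0.045],[0,0,0.045],[0.02,-0.036,0],[0.02,-0.036,0],[0.02,-0.036,0],[0.02,-0.036,0],[0.02,-0.036,0],[0.02,-0.036,0],[0.02,-0.036,0],[0.02,-0.036,0]], "roll": [0,0,1.4,1.4,1.4,1.4,1.4,1.4,1.4,1.5,1.5,1.5], "hand": [0,0,0,0,0,0,0,0,0,0,0,0], "newtons": 40}}

```text
clock: 1.3
position: [0.328, 0.338, 0.3957]
tool_rot: [-3.141, -0.001, 3.131]
ft_force: [-0.0, -1.0, 0.1]
grip_width: 0.0002
```

Request:
{"name": "drive_tool", "arguments": {"offset": [[0.02,-0.036,0],[0.02,-0.036,0],[0.02,-0.036,0],[0.02,-0.036,0],[0.02,-0.036,0],[0.02,-0.036,0],[0.02,-0.036,0],[0.02,-0.036,0],[0.02,-0.036,0],[0.02,-0.036,0],[0.02,-0.036,0],[0.02,-0.036,0]], "roll": [0,0,0,0,0,0,0,0,0,0,0,0], "hand": [0,0,0,0,0,0,0,0,0,0,0,0]}}

```text
clock: 2.5
position: [0.5679, -0.0932, 0.396]
tool_rot: [3.141, -0.0, 3.131]
ft_force: [-0.0, 0.5, -0.9]
grip_width: 0.0003
```

Request:
{"name": "drive_tool", "arguments": {"offset": [[0.02,-0.036,0],[0.02,-0.036,0],[0.02,-0.036,0],[0.015,-0.036,0],[0,0,0],[0,0,0]], "roll": [0,0,0,0,0,0], "hand": [0,0,0,0,0,0]}}

```text
clock: 3.1
position: [0.6419, -0.2373, 0.395]
tool_rot: [-3.141, -0.002, 3.127]
ft_force: [1.0, 0.5, 0.2]
grip_width: -0.0002
```

Request:
{"name": "drive_tool", "arguments": {"offset": [[-0.004,0,-0.036],[-0.004,0,-0.036],[-0.004,0,-0.036],[-0.005,0,-0.037],[0,0,0]], "roll": [0,0,0,0,0], "hand": [0,0,0,0,0]}}

```text
clock: 3.6
position: [0.6216, -0.2308, 0.245]
tool_rot: [3.135, -0.012, 3.133]
ft_force: [-0.4, 1.2, 0.1]
grip_width: 0.0002
```

Request:
{"name": "drive_tool", "arguments": {"offset": [[-0.01,0,-0.001],[-0.01,0,-0.001],[-0.005,0,0],[-0.007,0,-0.004],[-0.007,0,-0.005]], "roll": [0,0,0,0,0], "hand": [0,0,0,0,0]}}

```text
clock: 4.1
position: [0.5874, -0.2367, 0.2421]
tool_rot: [-3.141, 0.004, 3.13]
ft_force: [0.1, -0.2, 0.8]
grip_width: 0.0002
```

```bash
python3 - <<'E'
from plant import state,capture
import cv2,numpy as np
print(state()["ft_force"],state()["position"])
s=capture("scene")["pixels"][60:210,200:340,::-1]; t=capture("top")["pixels"][130:270,240:390,::-1]
r=lambda a:cv2.resize(a,(400,400),interpolation=cv2.INTER_CUBIC)
cv2.imwrite("pics/c2.png",np.hstack([r(s),r(t)]))
E
```

```text
[ 0.12765292 -0.15827069  0.79704453] [ 0.58735662 -0.23670366  0.24207271]
```

View pics/c2.png

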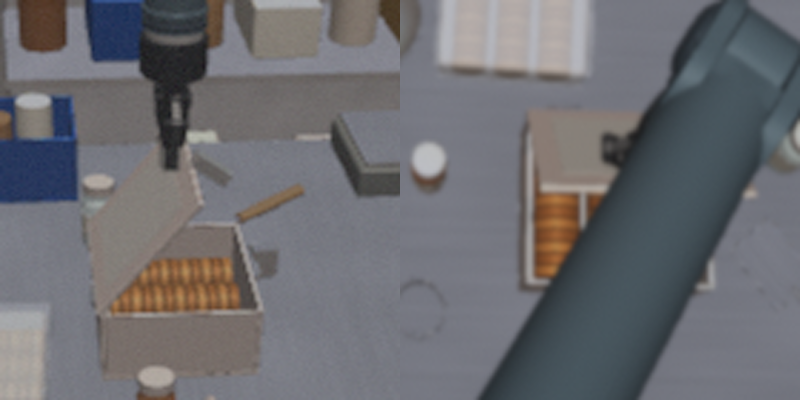

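The crop shows the finger tip on the outer face of the lid near its free edge, at about (172,165). The lid's near corner is at about (203,203), so the lid has already come down a little. I'll carry on along the arc.

Request:
{"name": "drive_tool", "arguments": {"offset": [[-0.007,0,-0.006],[-0.007,0,-0.006],[-0.006,0,-0.006],[-0.006,0,-0.006],[-0.006,0,-0.006],[-0.005,0,-0.007],[-0.005,0,-0.007],[-0.005,0,-0.007],[-0.004,0,-0.0075],[-0.004,0,-0.0075]], "roll": [0,0,0,0,0,0,0,0,0,0], "hand": [0,0,0,0,0,0,0,0,0,0]}}

```text
clock: 5.2
position: [0.5311, -0.2358, 0.1735]
tool_rot: [3.141, -0.0, 3.131]
ft_force: [0.7, 0.3, 0.7]
grip_width: -0.0001
```

Request:
{"name": "drive_tool", "arguments": {"offset": [[-0.003,0,-0.008],[-0.003,0,-0.008],[-0.0025,0,-0.008],[-0.0025,0,-0.008],[-0.002,0,-0.008],[-0.002,0,-0.008],[-0.001,0,-0.008]], "roll": [0,0,0,0,0,0,0], "hand": [0,0,0,0,0,0,0]}}

```text
clock: 5.9
position: [0.5158, -0.236, 0.1177]
tool_rot: [-3.141, 0.001, 3.131]
ft_force: [-0.2, 0.0, 1.6]
grip_width: -0.0004
```

Request:
{"name": "drive_tool", "arguments": {"offset": [[0,0,-0.005],[0,0,-0.003],[0,0,-0.002]], "roll": [0,0,0], "hand": [0,0,0]}}

```text
clock: 6.2
position: [0.515, -0.236, 0.1085]
tool_rot: [3.141, -0.002, 3.13]
ft_force: [-5.1, 2.1, 14.3]
grip_width: -0.0
```

Request:
{"name": "drive_tool", "arguments": {"offset": [[0,0,-0.002],[0,0,-0.001],[0,0,0]], "roll": [0,0,0], "hand": [0,0,0]}}

```text
clock: 6.5
position: [0.515, -0.236, 0.1085]
tool_rot: [3.138, -0.002, 3.13]
ft_force: [-8.5, 5.2, 21.3]
grip_width: 0.0001
```

The lid reached its hard stop: the TCP is at z = 0.1085, which is the shut height, and the force is rising. Next is the latch.

Request:
{"name": "drive_tool", "arguments": {"offset": [[0,0,0.01],[0,0,0.025],[0,0,0.02],[-0.014,-0.025,0],[-0.014,-0.025,0],[-0.014,-0.025,0],[-0.014,-0.025,0],[0,0,0],[0,0,0]], "roll": [0,0,0,0,0,0,0,0,0], "hand": [0,0,0,0,0,0,0,0,0]}}

```text
clock: 7.4
position: [0.4593, -0.3365, 0.1604]
tool_rot: [3.142, 0.0, 3.128]
ft_force: [-0.6, -0.5, 0.1]
grip_width: -0.0001
```

```bash
python3 - <<'E'
from plant import state,capture
import cv2,numpy as np
print(state()["ft_force"],state()["position"])
s=capture("scene")["pixels"][110:210,220:320,::-1]; t=capture("top")["pixels"][160:260,270:370,::-1]
r=lambda a:cv2.resize(a,(400,400),interpolation=cv2.INTER_CUBIC)
cv2.imwrite("pics/c3.png",np.hstack([r(s),r(t)]))
E
```

```text
[-0.64046362 -0.48155402  0.1317585 ] [ 0.45926809 -0.33652639  0.16038046]
```

View pics/c3.png

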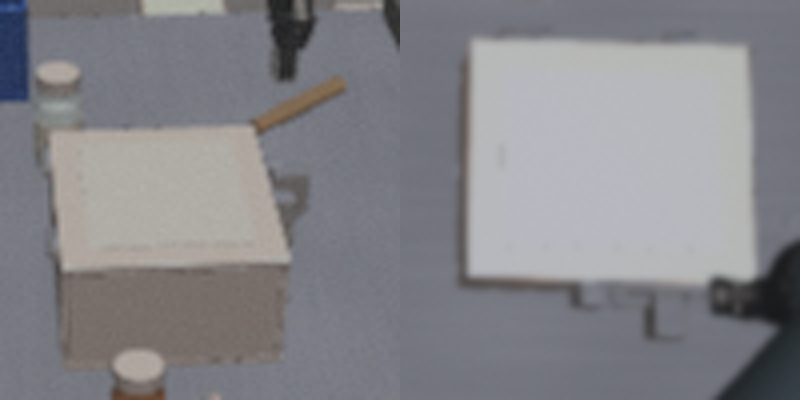

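The lid is flat on the rim in both views. The top view has the tab still at the right, at about (670,320), and the finger to its right. Now descend and push.

Request:
{"name": "drive_tool", "arguments": {"offset": [[0,0,-0.02],[0,0,-0.035],[0,0,-0.03],[0,0,0],[0,0.008,0],[0,0.008,0],[0,0.006,0]], "roll": [0,0,0,0,0,0,0], "hand": [0,0,0,0,0,0,0]}}

```text
clock: 8.2
position: [0.4612, -0.3132, 0.0769]
tool_rot: [-3.141, 0.003, 3.132]
ft_force: [-0.3, -0.7, -0.8]
grip_width: -0.0001
```

Request:
{"name": "drive_tool", "arguments": {"offset": [[0,0.006,0],[0,0.006,0],[0,0.006,0],[0,0.006,0],[0,0.006,0],[0,0.005,0],[0,0.003,0],[0,0,0]], "roll": [0,0,0,0,0,0,0,0], "hand": [0,0,0,0,0,0,0,0]}}

```text
clock: 9.0
position: [0.4592, -0.2748, 0.0749]
tool_rot: [3.14, -0.001, 3.131]
ft_force: [1.1, -0.6, 0.3]
grip_width: 0.0002
```

Request:
{"name": "drive_tool", "arguments": {"offset": [[0,0.003,0],[0,0.003,0],[0,0.002,0],[0,0,0]], "roll": [0,0,0,0], "hand": [0,0,0,0]}}

```text
clock: 9.4
position: [0.4591, -0.2705, 0.0752]
tool_rot: [-3.137, 0.001, 3.129]
ft_force: [1.8, -7.0, -3.4]
grip_width: -0.0001
```

Request:
{"name": "drive_tool", "arguments": {"offset": [[0,0.002,0],[0,0.001,0],[0,0,0]], "roll": [0,0,0], "hand": [0,0,0]}}

```text
clock: 9.7
position: [0.4591, -0.2704, 0.0754]
tool_rot: [-3.132, 0.002, 3.127]
ft_force: [1.5, -9.6, -7.5]
grip_width: 0.0001
```

The tool stopped hard at y = -0.2704, against a predicted -0.2695. I'll press slightly more, then back off and look.

Request:
{"name": "drive_tool", "arguments": {"offset": [[0,0.003,0],[0,0.002,0],[0,0,0],[0,-0.012,0],[0,-0.015,0],[0,-0.02,0],[0,-0.02,0.03],[0,0,0.04],[-0.01,-0.02,0.04],[-0.01,-0.03,0.04],[0,-0.03,0.02],[0,0,0]], "roll": [0,0,0,0,0,0,0,0,0,0,0,0], "hand": [0,0,0,0,0,0,0,0,0,0,0,0]}}

```text
clock: 10.9
position: [0.4391, -0.4121, 0.2491]
tool_rot: [-3.136, 0.005, 3.125]
ft_force: [-1.0, -0.3, -0.8]
grip_width: -0.0003
```

```bash
python3 - <<'E'
from plant import state,capture
import cv2,numpy as np,pickle
print(state()["ft_force"],state()["position"])
c=capture("top");pickle.dump(c,open("pics/top4.pkl","wb"))
t=c["pixels"][210:250,300:360,::-1];s=capture("scene")["pixels"][:,:,::-1]
cv2.imwrite("pics/c4.png",np.hstack([cv2.resize(t,(600,400),interpolation=cv2.INTER_CUBIC)]))
cv2.imwrite("pics/s4.png",s)
E
```

```text
[-1.00039598 -0.27252303 -0.80590867] [ 0.439092   -0.41207405  0.24905391]
```

View pics/c4.png

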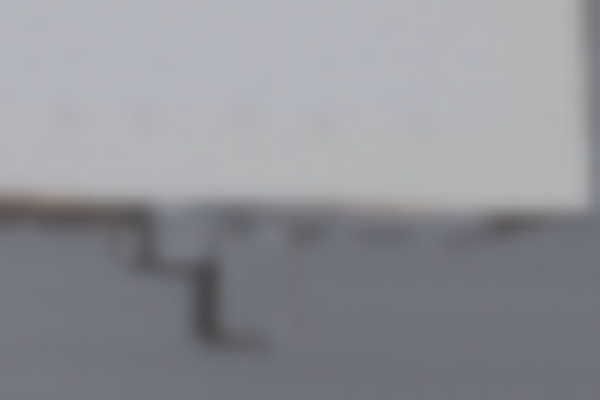

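View pics/s4.png

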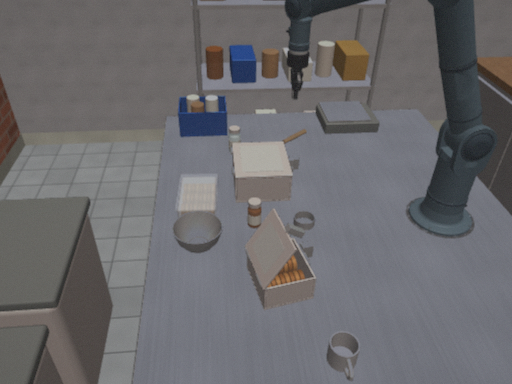

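The lid is shut, the other items look undisturbed, and the tab now spans about (218–298) in the crop. I'll measure its shift precisely by template matching.

```bash
python3 - <<'E'
import pickle,cv2,numpy as np
from h import *
a=pickle.load(open("pics/top0.pkl","rb"));b=pickle.load(open("pics/top4.pkl","rb"))
g=lambda c:cv2.resize(cv2.cvtColor(c["pixels"],cv2.COLOR_RGB2GRAY),None,fx=8,fy=8,interpolation=cv2.INTER_CUBIC)
A,B=g(a),g(b)
for x0,x1,y0,y1 in((329,345,236,248),(330,339,237,248),(328,344,238,247)):
    r=cv2.matchTemplate(B[230*8:252*8,305*8:350*8],A[y0*8:y1*8,x0*8:x1*8],cv2.TM_CCOEFF_NORMED)
    _,m,_,l=cv2.minMaxLoc(r);u=305+l[0]/8-x0;v=230+l[1]/8-y0
    print(m,u,v,ray(a,336+u,240+v,.1)-ray(a,336,240,.1))
E
```

```text
0.9738937616348267 -11.875 -0.25 [0.00016518 0.03684891 0.        ]
0.9864372611045837 -11.875 -0.375 [0.00055088 0.03684026 0.        ]
0.9806718826293945 -11.875 -0.25 [0.00016518 0.03684891 0.        ]
```

The measured shift of 36.8 mm is close to the threshold, and the latch may not have started exactly at 0. I'll push again more firmly, watching the force, to confirm this is the hard stop.

Request:
{"name": "drive_tool", "arguments": {"offset": [[0.01,0.03,-0.02],[0.01,0.03,-0.04],[0,0.02,-0.04],[0,0,-0.04],[0,0,-0.034],[0,0,0],[0,0.02,0],[0,0.02,0],[0,0.015,0],[0,0.007,0],[0,0,0]], "roll": [0,0,0,0,0,0,0,0,0,0,0], "hand": [0,0,0,0,0,0,0,0,0,0,0]}}

```text
clock: 12.1
position: [0.4598, -0.2705, 0.0727]
tool_rot: [-3.13, 0.004, 3.129]
ft_force: [1.5, -10.7, -8.4]
grip_width: 0.0
```

Request:
{"name": "drive_tool", "arguments": {"offset": [[0,0.004,0],[0,0.003,0],[0,0.003,0],[0,0,0],[0,0,0]], "roll": [0,0,0,0,0], "hand": [0,0,0,0,0]}}

```text
clock: 12.6
position: [0.4597, -0.2703, 0.0736]
tool_rot: [-3.115, 0.009, 3.123]
ft_force: [3.3, -26.5, -18.3]
grip_width: -0.0003
```

It holds rigidly at 26 N, so this is the hard stop. I'll retreat and check the tab's position relative to the lid.

Request:
{"name": "drive_tool", "arguments": {"offset": [[0,-0.01,0],[0,-0.015,0],[0,-0.02,0],[0,-0.02,0],[0,-0.01,0.03],[0,0,0.04],[-0.01,-0.02,0.04],[-0.01,-0.03,0.04],[0,-0.03,0.02],[0,0,0],[0,0,0]], "roll": [0,0,0,0,0,0,0,0,0,0,0], "hand": [0,0,0,0,0,0,0,0,0,0,0]}}

```text
clock: 13.7
position: [0.4397, -0.4094, 0.2416]
tool_rot: [3.141, 0.001, 3.129]
ft_force: [0.8, 0.2, -0.2]
grip_width: 0.0003
```

```bash
python3 - <<'E'
from plant import state,capture
import cv2,numpy as np,pickle
from h import *
print(state()["position"],state()["ft_force"])
a=pickle.load(open("pics/top0.pkl","rb"));b=capture("top")
g=lambda c:cv2.resize(cv2.cvtColor(c["pixels"],cv2.COLOR_RGB2GRAY),None,fx=8,fy=8,interpolation=cv2.INTER_CUBIC)
r=cv2.matchTemplate(g(b)[230*8:252*8,305*8:350*8],g(a)[236*8:248*8,329*8:345*8],cv2.TM_CCOEFF_NORMED)
_,m,_,l=cv2.minMaxLoc(r);print("shift px",m,305+l[0]/8-329)
# lid edges near its front, and tab top's +y edge (sharpest dark/light step)
G=cv2.cvtColor(b["pixels"],cv2.COLOR_RGB2GRAY).astype(float)
row=G[215:226].mean(0);d=np.diff(row);L=270+np.argmax(d[270:310])+.5;R=340+np.argmin(d[340:375])+.5
print("lid edges",L,R,ray(b,L,220,.1085),ray(b,R,220,.1085))
print("tab +y top edge from shifted crop",ray(b,300+218/10-.45,240,.1005),"-y",ray(b,300+298/10-.45,240,.1005))
E
```

```text
[ 0.43965396 -0.40935396  0.2416213 ] [ 0.78284217  0.23101989 -0.20542158]
shift px 0.9735067486763 -11.875
lid edges 286.5 358.5 [ 0.51143193 -0.12105307  0.1085    ] [ 0.51517011 -0.34524155  0.1085    ]
tab +y top edge from shifted crop [ 0.45191816 -0.22976839  0.1005    ] -y [ 0.45232624 -0.25459096  0.1005    ]
```

The lid measures 224 mm wide, centred at y = -0.233. The tab is centred at -0.242, about 9 mm to -y of the middle, and full travel should leave it 10 mm to -y. The latch is therefore fully across.

```bash
python3 -c "
from plant import close_job;print(close_job())"
```

```text
the job is handed in; nothing more can be done
None
```

I pushed the larger box's lid shut, then pushed its latch across to the stop, and handed the job in at about 14 s of the 43 s allowed. I only pushed with the closed fingertips.

- **Lid:** it stopped hard with the fingertips at z = 0.1085 m, the height of a shut lid. It also lay flat on the rim in both camera views.
- **Latch:** it met a rigid stop twice at the same place (y = -0.270 m), the second time at 26 N. The last picture puts the tab about 9 mm to the right of the lid's middle, where full travel should leave it 10 mm to the right.
- **Check that disagreed:** the tab's shift between the first and last pictures came out at 36.8 mm, not 40 mm. I think the latch started about 3 mm off fully open, which fits its end position and the hard stop. I could not confirm this directly, and 36.8 mm is only just over the 36.5 mm limit.
- **Other items:** in the scene picture after the first latch push, the small box was still open and everything else looked undisturbed. I judged that by eye and did not measure it. The arm ended clear of everything, with about zero force on the tool.

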